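Hook the fixings tray out of the bench riser

TASK

First swing the wooden keeper bar aside, right round to its stop. Then, with the pull hook and not the hand, drop the prong into the screw eye on the front of the tray and draw the tray out until it is firmly home against the stop batten, holding the pull on it for a moment but without banging it. Finally unhook and lay the pull hook down on the bench well clear of the tray; leave the keeper open, the tray home and the other things on the bench as they are.

Things in the scene. Friction and masses are not known exactly. Their poses are not given: they have to be found in the camera images.
- bay: Plywood riser fixed on the bench, a jigsaw standing on it (top of the saw 250 mm above the bench). Origin on the bench at the centre of its open mouth; its x axis points into the bay (the tray comes out along -x), y across, z up. The riser covers x 0 to 240 mm, y -110 to 110, shelf underside at 100, shelf top at 118. Two guide rails 10 mm high run from x -90 to 220 with inner faces at y -71 and 71, so the tray has 6 mm play each side.
- keeper (a joint): Angle of the keeper bar about its vertical pin, rad: 0 = closed across the mouth (the bar points along the bay's +y), 1.57 = open against its stop (the bar points along the bay's -x, beside the lane). It turns anticlockwise seen from above as it opens, and blocks the tray when closed. It is stiff: about 1.5 N at the dowel moves it, and it stays where it is left; at 1.57 it comes up solid.
- keeper_pin (a point): Pin of the keeper bar (bay frame: x -100, y -105, height 25 mm). Bar 22 mm wide, 18 thick (16 to 34 mm above the bench), 210 long, reaching 190 from the pin.
- keeper_dowel (a point): Half-way up the upright dowel near the free end of the keeper bar, 175 mm from the pin. Dowel 18 mm diameter, standing on the bar from 34 to 64 mm above the bench; the point is at 49 mm. From above it can be pushed from the bay's side.
- tray_mid (a point): Centre (half-way up) of the loose open pine tray, 200 mm long (x) x 130 wide (y) x 60 high, about 0.5 kg (0.35 to 0.7), on the bench in the lane. x points into the bay, so its front face is at x -100. Sliding it takes about 2 to 8 N.
- eye (a point): Centre of the steel screw eye on the tray's front, a ring lying level 45 mm above the bench and 126 mm in front of the tray's centre (26 mm in front of its front face). Clear hole 16 mm diameter, wire 6 mm thick, so its top is 48 mm above the bench.
- stop: Fixed wooden stop batten across the lane, 20 mm (x) x 150 (y) x 14 high. Origin under its centre; x points towards the tray, so the tray comes home when its front face meets the face at x +10 mm (tray centre then 110 mm along x from the origin). It is solid.
- hook_handle (a point): Centre (half-way up) of the pull hook's loose wooden handle, 120 mm long (x) x 26 wide (y) x 42 high, standing on its 26 mm wide underside on the bench. x points along the handle to the prong. Whole hook 0.15 kg.
- hook_tip (a point): Lower end of the hook's prong. A steel rod 8 mm thick leaves the handle's front 11 mm above the handle's centre and bends straight down 160 mm in front of the handle's centre; the prong is 8 mm thick with a round end, which lies 19 mm below the handle's centre (2 mm above the handle's underside) and 30 mm below the rod's axis.
- glue_mid (a point): Bystander: glue bottle, 52 mm diameter, 150 high, standing.
- mallet_grip (a point): Bystander: hammer lying on the bench, 250 to 300 mm long.
- offcut_mid (a point): Bystander: pine offcut 90 x 60 x 30 mm.

How it is judged:
By the outcome, as a careful person would: the job done as asked, in the order asked, and still so for the second after the job is handed in, with the robot touching nothing.
It also fails if it takes over 72 s, if anything falls off the work surface, if the arm or the gripper's body presses on something with over 40 N, if the wrist force passes 120 N, or if a joint passes its speed limit or range.

ROBOT

A 7-joint arm with a two-finger parallel gripper is mounted at the origin on the work surface. World frame = base frame: x ahead of the robot, y to its left, z up, the work surface at z = 0. Lengths are in m, angles in rad, forces in N, time in s.
With the tool pointing down it reaches from about 0.425 to 0.95 m from the base axis. Payload 4.7 kg.
Tool frame: the origin (TCP) lies on the centre line of the jaws, within the pads' length; the fingertips stand robot.nose_length ahead of it and the grasp point (between the pads) lies 8 mm behind it (robot.nose_length is the distance from the TCP to the fingertips, in m); z points along the fingers, y is the line along which they close (so a half turn about z gives the same grasp; the last joint's range is limited). The gripper opens to 85 mm and grips with 20 to 120 N. Pads are 22 mm wide; open, the fingers measure 114 mm over their backs; the gripper's body (76 mm by 85 mm) begins 54 mm behind the grasp point. The pads swing forward as they close: fully open they stand 13 mm farther back than shut.
Start: joints at [1.299, 0.469, -0.049, 1.532, 0.024, 1.141, -0.082], TCP at [0.162, -0.655, 0.209] pointing down, gripper open.
Joint ranges: [-2.59, 2.59], [-0.33, 1.99], [-1.39, 1.29], [0.1, 2.45], [-1.04, 4.18], [0.21, 1.99], [-2.66, 2.66]. Speed limits (rad/s): [2.57, 2.57, 3.14, 3.14, 3.14, 3.14, 3.14].

INTERFACE

Orientations are given as [roll, pitch, yaw] about the fixed x, y, z axes, in that order (R = Rz(yaw) Ry(pitch) Rx(roll)).
In Python, from plant import robot gives the robot as it stands. Calls block until the motion is done:
- robot.goto(position, orientation): joint-space move of the TCP to a pose.
- robot.move_straight(position, vel=0.15, attitude=None, contact_N=None): straight line of the TCP; attitude=None keeps the orientation; vel is the mean speed in m/s. With contact_N (N) it stops when the force on the tool has changed by that much, and returns True; else False.
- robot.move_joints(angles): joint-space move.
- robot.grip(opening, strength=None): opening from 0.0 (shut) to 1.0 (fully open); strength is the grip in N (None keeps the last); returns when the fingers have stopped.
- robot.sleep(seconds).
- robot.inverse_kinematics(position, orientation): joint angles nearest the present ones, or None.
- robot.sense(): the state.
- robot.grab_frame(name): name is "side" or "top"; returns a dict with "image" (480x640x3 uint8, red, green, blue), "range_z" (480x640 float32, m along the optical axis (not along the pixel's ray), 0 where there is no reading), "fx", "fy", "cx", "cy" (pixels), "dist_coeffs" ([k1, k2, p1, p2, k3] as OpenCV has them; the pictures are not rectified), "R" (3x3) and "t" (3): a world point X has camera coordinates R X + t. Camera axes: x right, y down, z forward; pixel columns grow to the right and rows downward; lengths in m; the calibration is good to about 2 mm. A picture is of the moment at which its call begins.
A pose or a line that the arm cannot do raises robot.IKError and nothing moves.
- robot.close_job(): hands the job in; it is judged then, once.
The state is a dict: "t": time; "joint_pos": joint angles; "joint_velocities": joint speeds; "effort": joint torques, N m; "tcp_pos": TCP position; "tcp_rot": TCP orientation; "wrist_force": force on the tool from outside, world axes, zero at the start; "torque": the same for the moment, N m; "opening": opening from 0.0 (shut) to 1.0 (fully open); "gripper_force": force on a finger pad.
Only numpy, scipy, OpenCV 4.12 (cv2) and the standard library are available. Lean on these libraries where they do the work, as an engineer would, in place of code of your own. Each camera call takes 0.05 s, during which the arm holds its last target. There are 200 camera calls.

## Working session

There is one attempt and no reset: what is moved stays moved. The work goes in short steps, each a Python script; the robot and the scene stay as the last script left them, time stands still between calls to the robot, and variables do not carry over. Pictures are saved under pics/ and viewed, at most 10 in all, crops included, and the job is handed in when it is done.

```bash
ls; mkdir -p pics; python3 - <<'E'
from plant import robot
import cv2,numpy as np
for n in("top","side"):
    f=robot.grab_frame(n); cv2.imwrite(f"pics/{n}0.png",f["image"][:,:,::-1]); np.savez(f"pics/{n}0.npz",**f)
    print(n,f["fx"],f["cx"],f["cy"],f["dist_coeffs"],np.array(f["R"]).round(3).tolist(),-np.array(f["R"]).T@f["t"])
s=robot.sense();print(robot.nose_length,s["tcp_rot"],s["t"],s["opening"])
E
```

```text
pics
top 576.5655091732181 330.3573527612121 239.91666292766814 [-0.02297663  0.          0.          0.          0.        ] [[-0.025, -1.0, 0.001], [-0.996, 0.025, -0.088], [0.088, -0.003, -0.996]] [ 0.48191954 -0.08177543  1.46552539]
side 614.5954176244575 324.9604681188013 234.48394211419202 [-0.19920209  0.          0.          0.          0.        ] [[-0.574, 0.819, -0.016], [0.564, 0.381, -0.733], [-0.594, -0.429, -0.68]] [1.46915293 0.57250477 1.08806507]
0.011 [-3.13977876e+00  3.89486892e-05  2.42812704e-01] 0.1 1.0006584871870234
```

View pics/top0.png

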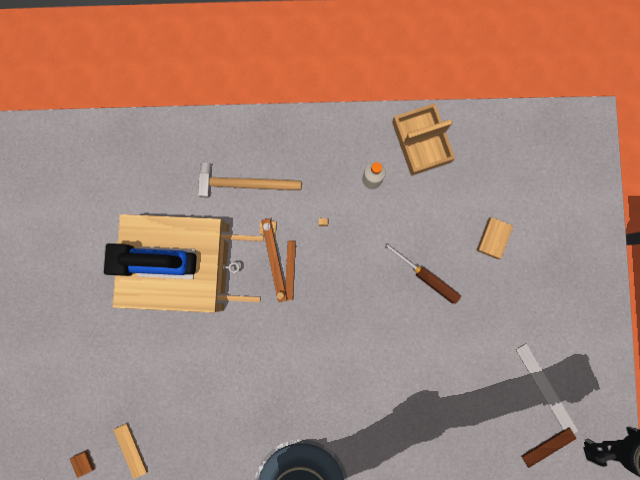

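View pics/side0.png

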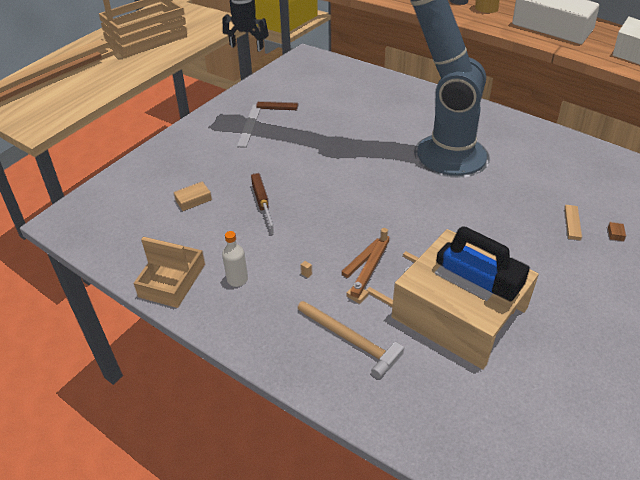

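The top view shows the bay mouth at about (222,265) opening to the right, with the eye at (235,267). The keeper pin is at (267,226) and its dowel at (281,297). The stop is at (291,270), and the hook has its handle at (438,285) and prong at (388,245). The side view agrees with this.

```bash
cat > h.py <<'E'
import numpy as np,cv2
def und(f,uv):
    K=np.array([[f["fx"],0,f["cx"]],[0,f["fy"],f["cy"]],[0,0,1.]])
    return cv2.undistortPoints(np.float64(uv).reshape(-1,1,2),K,np.float64(f["dist_coeffs"])).reshape(-1,2)
def ray(f,uv,z):
    n=und(f,uv); d=np.c_[n,np.ones(len(n))]@np.array(f["R"]); c=-np.array(f["R"]).T@np.array(f["t"])
    return c+d*((z-c[2])/d[:,2])[:,None]
def cloud(f):
    v,u=np.mgrid[:480,:640]; n=und(f,np.c_[u.ravel(),v.ravel()]); z=f["range_z"].ravel()
    P=(np.c_[n,np.ones(len(n))]*z[:,None]-np.array(f["t"]))@np.array(f["R"])
    P[z==0]=np.nan
    return P.reshape(480,640,3)
def rect(m):
    cs=cv2.findContours(m.astype(np.uint8),0,1)[0]
    return [(cv2.contourArea(c),cv2.minAreaRect(c)) for c in cs if cv2.contourArea(c)>15]
E
python3 - <<'E'
from h import *
np.set_printoptions(precision=4,suppress=True)
f=dict(np.load("pics/top0.npz")); g=dict(np.load("pics/side0.npz"))
P=cloud(f); Z=P[...,2]
print("bench z",np.nanmedian(Z[380:420,200:300]),np.nanstd(Z[380:420,200:300]))
m=(abs(Z-.118)<.012); m[:, 240:]=0; m[330:]=0
m=cv2.morphologyEx(m.astype(np.uint8),cv2.MORPH_CLOSE,np.ones((25,25)))
for a,r in rect(m):
    if a>500: print("riser",a,r, ray(f,cv2.boxPoints(r),.118)[:,:2].tolist())
hsv=cv2.cvtColor(f["image"],cv2.COLOR_RGB2HSV)
for n,(x0,y0,x1,y1) in dict(keep=(255,210,300,310),hook=(380,235,470,310)).items():
    h=hsv[y0:y1,x0:x1]; b=(h[...,1]>110)&(h[...,2]<190)
    print(n); 
    for a,r in rect(b): print("  ",a,np.array(r[0])+[x0,y0],r[1:],(cv2.boxPoints(r)+[x0,y0]).tolist())
t=np.zeros((600,800,3),np.uint8)
def tile(im,x,y,w,hh,s): return cv2.resize(im[y:y+hh,x:x+w],None,fx=s,fy=s,interpolation=cv2.INTER_CUBIC)
t[:300,:400]=tile(f["image"],220,210,100,75,4)[:300,:400]
t[:300,400:]=tile(f["image"],375,235,100,75,4)
t[300:,:400]=tile(g["image"],320,225,100,75,4)
t[300:,400:]=tile(g["image"],220,170,100,75,4)
t[300:,398:402]=255;t[298:302]=255
cv2.imwrite("pics/c1.png",t[:,:,::-1])
E
```

```text
bench z -0.00017333608691877958 0.0031242362624435537
riser 8665.5 ((167.06674194335938, 262.59844970703125), (104.45307159423828, 94.03630828857422), 2.726310968399048) [[0.4559754243516326, 0.4253846137989866], [0.6764180979093023, 0.4164787841706171], [0.6583711214144657, 0.16954665999012594], [0.438832394593745, 0.1818353256588672]]
keep
   981.0 [283.4886 257.9025] ((83.93282318115234, 29.318866729736328), 77.59258270263672) [[260.15452003479004, 220.0660057067871], [288.7886276245117, 213.76650619506836], [306.8225860595703, 295.73902893066406], [278.1884765625, 302.0385284423828]]
hook
   500.5 [436.5316 283.9089] ((52.80094909667969, 11.157707214355469), 37.5685920715332) [[412.20446014404297, 272.2341995239258], [419.00743103027344, 263.3903350830078], [460.8587341308594, 295.5836410522461], [454.0557632446289, 304.42750549316406]]
```

View pics/c1.png

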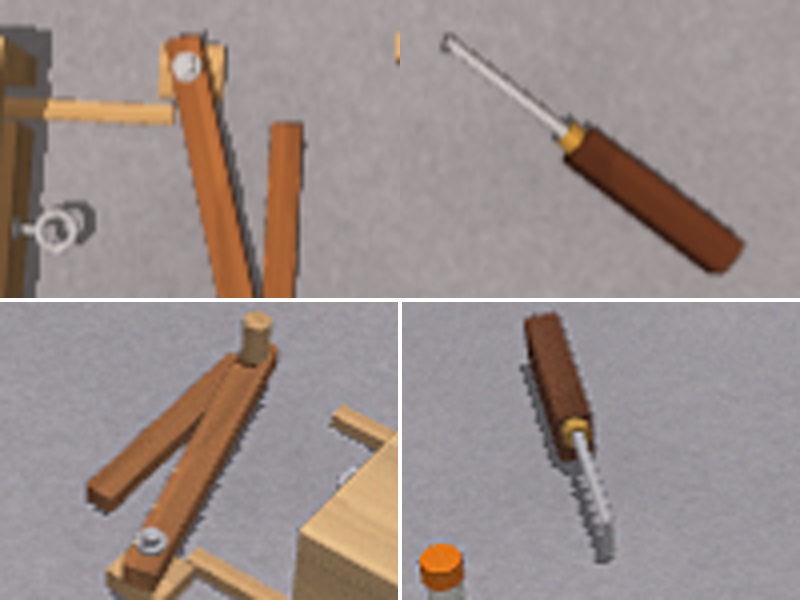

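The crop shows the keeper pin at (266.8,226.5), the eye ring at (234.3,267.5), the top end of the stop at (291,240.5) and the prong bend at (386.5,246). The hook stands upright.

```bash
python3 - <<'E'
from h import *
np.set_printoptions(precision=4,suppress=True)
f=dict(np.load("pics/top0.npz"));hsv=cv2.cvtColor(f["image"],cv2.COLOR_RGB2HSV)
b=(hsv[...,1]>110)&(hsv[...,2]<230)
for r in range(240,304,4):
    c=np.where(b[r,255:310])[0]+255; print(r,c.min(),c.max(), [int(x) for x in c[1:][np.diff(c)>1]],end=" | ")
print()
pin=ray(f,[[266.75,226.5]],.036)[0]; dow=ray(f,[[281,296.5]],.064)[0]; eye=ray(f,[[234.25,267.5]],.047)[0]
print("pin",pin,"dowel",dow,np.linalg.norm((dow-pin)[:2]),"eye",eye)
R=ray(f,[[167.07,262.6]],.118)[0];print("riser c",R)
print("riser corners front",ray(f,[[222.5,218],[217.5,309.5]],.118)[:,:2], )
print("hook bend",ray(f,[[386.5,246]],.034),"handle c",ray(f,[[436.53,283.9]],.032),"rod end",ray(f,[[417.5,268.75]],.032))
# dowel by two views
g=dict(np.load("pics/side0.npz"))
print("dowel top side",ray(g,[[320+258/4,225+18/4]],.064),"pin side",ray(g,[[320+151/4,225+240/4]],.036))
print("bend side",ray(g,[[220+207/4,170+222/4]],.034),"stop end side far-left corner top",ray(g,[[320+90/4,225+190/4],[320+112/4,225+197/4]],.014))
E
```

```text
240 255 274 [265] | 244 266 294 [288] | 248 267 294 [288] | 252 268 294 [287] | 256 269 294 [287] | 260 270 294 [287] | 264 270 293 [287] | 268 271 293 [286] | 272 272 293 [286] | 276 273 293 [286] | 280 274 293 [286] | 284 275 292 [285] | 288 276 292 [] | 292 276 292 [] | 296 277 292 [] | 300 255 285 [278] | 
pin [0.6452 0.072  0.036 ] dowel [0.4708 0.0371 0.064 ] 0.17790396130516228 eye [0.5445 0.1523 0.047 ]
riser c [0.5566 0.298  0.118 ]
riser corners front [[0.6586 0.1671]
 [0.4447 0.1806]]
hook bend [[ 0.5892 -0.2253  0.034 ]] handle c [[ 0.492  -0.3466  0.032 ]] rod end [[ 0.5308 -0.3007  0.032 ]]
dowel top side [[0.4769 0.0374 0.064 ]] pin side [[0.6479 0.0696 0.036 ]]
bend side [[ 0.5966 -0.2261  0.034 ]] stop end side far-left corner top [[0.617  0.0066 0.014 ]
 [0.6145 0.0207 0.014 ]]
```

```bash
cat >> h.py <<'E'
xb=np.array([.068,.9977]); yb=np.array([-.9977,.068])
pin=np.array([.6465,.071]); mouth=np.array([.548,.178])
def finger(th,back,r=.175,z=.056):
    d=-np.sin(th)*xb+np.cos(th)*yb; t=-np.cos(th)*xb-np.sin(th)*yb
    return [*(pin+r*d-back*t),z],[np.pi,0,float(np.arctan2(t[1],t[0]))]
E
python3 - <<'E'
from plant import robot
from h import *
robot.grip(0.0,40); print(robot.nose_length)
for th in(.26,.9,1.57):
    p,o=finger(th,.022)
    for k in(0,np.pi):
        q=robot.inverse_kinematics(p,[o[0],o[1],o[2]+k]); print(th,k,None if q is None else np.round(q,2))
p,o=finger(.26,.045)
p[2]=.2
robot.goto(p,o); print(robot.sense()["t"])
p[2]=.056; print(robot.move_straight(p,contact_N=6)); s=robot.sense(); print(s["t"],s["tcp_pos"],s["wrist_force"],np.round(s["joint_pos"],2))
f=robot.grab_frame("side"); im=f["image"][190:340,300:500]
f2=robot.grab_frame("top"); im2=f2["image"][190:340,200:400]
cv2.imwrite("pics/k1.png",cv2.resize(np.hstack([im,im2]),(800,300))[:,:,::-1])
E
```

```text
0.011
0.26 0 [-1.04  0.61  1.11  2.18 -0.77  0.83 -2.38]
0.26 3.141592653589793 [ 0.58  0.57 -1.02  2.1   0.67  0.84 -0.65]
0.9 0 [ 0.23  0.42 -0.28  2.04  0.18  0.7  -2.48]
0.9 3.141592653589793 [ 0.57  0.51 -0.72  2.02  0.48  0.78  0.39]
1.57 0 [ 0.31  0.56 -0.29  1.79  0.21  0.82 -1.72]
1.57 3.141592653589793 [ 0.62  0.67 -0.75  1.77  0.56  0.92  1.13]
3.675
False
4.7833 [0.46674472 0.08212931 0.05666564] [0.7130904  0.34171924 0.70594488] [ 0.56  0.59 -1.07  2.1   0.7   0.86  2.41]
```

View pics/k1.png

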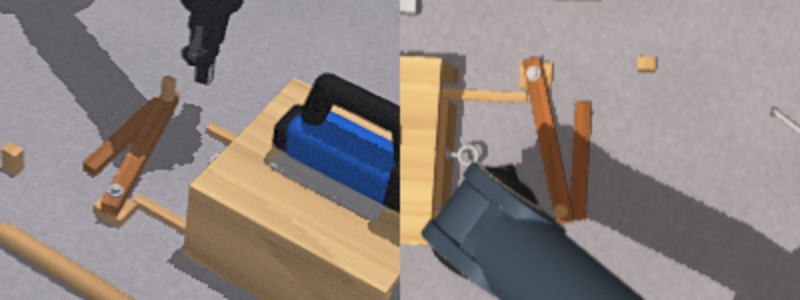

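The fingers are behind the dowel on its bay side (side crop: fingers at (205,75), dowel at (168,88)). The wrist needs a half turn to stay in range, then I can sweep.

```bash
python3 - <<'E'
from plant import robot
from h import *
q=np.array(robot.sense()["joint_pos"]); q[6]-=np.pi; robot.move_joints(list(q))
s=robot.sense();print(s["t"],s["tcp_pos"],s["tcp_rot"])
def go(th,back,vel,**k):
    p,o=finger(th,back); o[2]+=np.pi; return robot.move_straight(p,vel=vel,attitude=o,**k)
go(.26,.03,.08)
for th in np.linspace(.30,1.44,9):
    c=go(th,.020,.09,contact_N=12); s=robot.sense(); print(round(th,2),c,s["tcp_pos"].round(3) if hasattr(s["tcp_pos"],"round") else s["tcp_pos"],np.round(s["wrist_force"],1))
    if c: break
else:
    print(go(1.75,.020,.04,contact_N=8)); s=robot.sense();print(s["tcp_pos"],np.round(s["wrist_force"],1))
print(s["t"])
f=robot.grab_frame("side"); im=f["image"][190:340,300:500]
f2=robot.grab_frame("top"); im2=f2["image"][190:340,200:400]
cv2.imwrite("pics/k2.png",cv2.resize(np.hstack([im,im2]),(800,300))[:,:,::-1])
E
```

```text
7.5333 [0.46683689 0.08193993 0.05683492] [3.13976716e+00 1.86956006e-04 1.76265038e+00]
0.3 False [0.472 0.05  0.056] [-0.4  0.1  1.1]
0.44 False [0.476 0.026 0.056] [-0.1  0.3  0.2]
0.58 False [0.484 0.003 0.056] [ 0.2  0.2 -1. ]
0.73 False [ 0.496 -0.019  0.056] [-0.3  0.8  0.6]
0.87 False [ 0.51  -0.04   0.056] [-0.2  0.5 -0.2]
1.01 False [ 0.527 -0.058  0.056] [-1.   0.8 -0.4]
1.16 False [ 0.547 -0.074  0.056] [-0.3 -0.4  0.2]
1.3 False [ 0.568 -0.086  0.056] [-0.9 -0.5 -1.3]
1.44 False [ 0.591 -0.096  0.056] [-0.3  0.7 -0.2]
False
[ 0.64585331 -0.10514029  0.05602315] [-0.1  0.8  1.1]
13.125
```

View pics/k2.png

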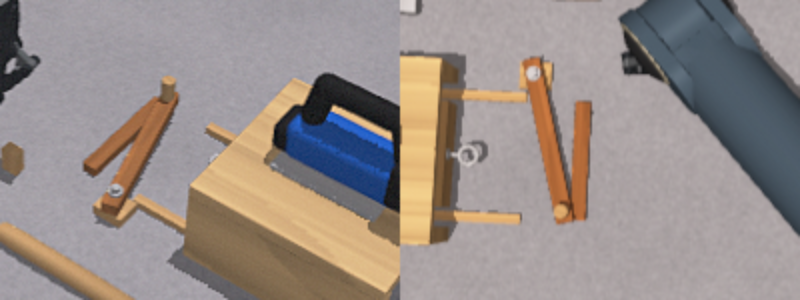

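The keeper hasn't moved: the dowel is still at (384,234) in the side view. I'll check the gripper opening and where the fingertip projects.

```bash
python3 - <<'E'
from plant import robot
from h import *
s=robot.sense();print(s["opening"],s["tcp_pos"],s["gripper_force"],s["t"])
f=robot.grab_frame("side"); P=np.array(s["tcp_pos"]); P[2]-=.011
K=np.array([[f["fx"],0,f["cx"]],[0,f["fy"],f["cy"]],[0,0,1.]])
pr=lambda X:cv2.projectPoints(np.float64([X]),cv2.Rodrigues(np.array(f["R"]))[0],np.array(f["t"]),K,np.array(f["dist_coeffs"]))[0].ravel()
print("tip proj",pr(P),"start tip",pr([.467,.082,.045]),"dowel",pr([.474,.037,.064]))
c=pr(P).astype(int); im=f["image"].copy()
cv2.circle(im,tuple(int(x) for x in c),2,(255,0,0),-1)
cv2.imwrite("pics/k3.png",cv2.resize(im[c[1]-75:c[1]+75,c[0]-100:c[0]+100],(800,600),interpolation=cv2.INTER_CUBIC)[:,:,::-1])
E
```

```text
-0.0009094644208959414 [ 0.6458981  -0.10516614  0.05605566] 0.0 13.225
tip proj [297.62418938 252.05380634] start tip [401.61378935 239.74579937] dowel [384.95289779 228.7892604 ]
```

View pics/k3.png

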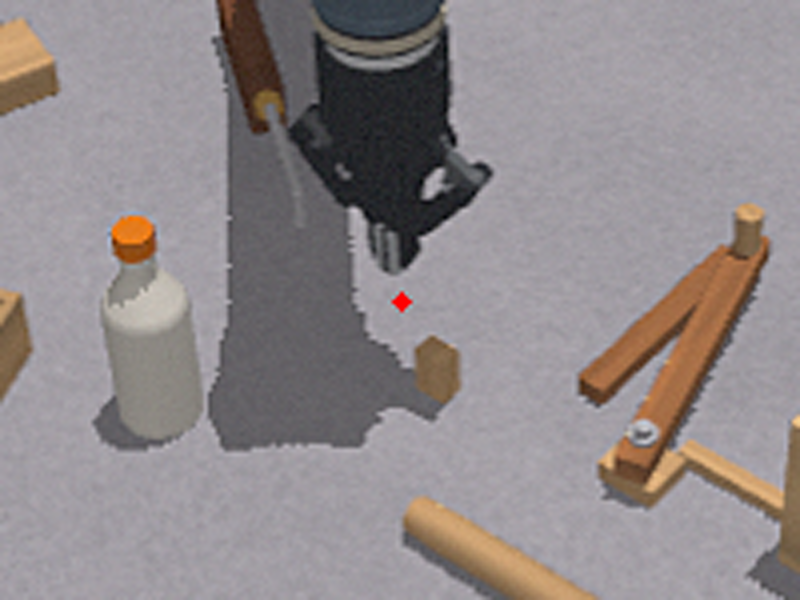

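The real fingertip is at crop (392,272), about 7 px above the red dot that marks where it should be. The tips are therefore higher than the nominal nose length implies, and they passed over the dowel. I'll probe the bench to get the offset.

```bash
python3 - <<'E'
from plant import robot
from h import *
robot.move_straight([.60,-.14,.056],vel=.15)
robot.move_straight([.60,-.14,.015],vel=.08)
print(robot.sense()["wrist_force"])
print(robot.move_straight([.60,-.14,-.03],vel=.02,contact_N=5)); s=robot.sense();print(s["tcp_pos"],np.round(s["wrist_force"],1),s["t"])
robot.move_straight([.60,-.14,.056],vel=.15)
f=robot.grab_frame("side"); P=cloud(f); im=f["image"]
# black gripper points near the TCP: lowest z
m=(im.max(2)<90)&(abs(P[...,0]-.60)<.06)&(abs(P[...,1]+.14)<.06)&(P[...,2]>.03)&(P[...,2]<.2)
Q=P[m]; print(m.sum(), np.percentile(Q[:,2],[0,1,2,5,10]), Q[Q[:,2]<np.percentile(Q[:,2],6)].mean(0)); print(robot.sense()["t"])
E
```

```text
[-0.49923015 -0.2503592   0.24343532]
True
[ 0.60001349 -0.14005983 -0.02241766] [-1.  -0.3  4.1] 16.1417
841 [0.08313332 0.08891291 0.09393393 0.10404972 0.12275489] [ 0.60894863 -0.1357037   0.09687585]
16.8667
```

The bench contact came at TCP z = -0.021, so with the jaws shut the tips are really about 21 mm above the reported TCP. I'll redo the sweep lower.

```bash
python3 - <<'E'
from plant import robot
from h import *
Z=.023
def go(th,back,vel,z=Z,**k):
    p,o=finger(th,back,z=z); o[2]+=np.pi; return robot.move_straight(p,vel=vel,attitude=o,**k)
robot.move_straight([.60,-.14,.08],vel=.2)
p,o=finger(.26,.045,z=.08); o[2]+=np.pi
robot.goto(p,o); print(robot.sense()["t"],np.round(robot.sense()["joint_pos"],2))
print(go(.26,.045,.12,contact_N=8)); go(.26,.03,.1)
for th in np.linspace(.32,1.44,8):
    c=go(th,.020,.09,contact_N=12); s=robot.sense(); print(round(th,2),c,np.round(s["tcp_pos"],3),np.round(s["wrist_force"],1))
    if c: break
else:
    print(go(1.75,.020,.04,contact_N=8)); s=robot.sense();print(s["tcp_pos"],np.round(s["wrist_force"],1))
print(s["t"])
f=robot.grab_frame("side"); im=f["image"][190:340,300:500]
f2=robot.grab_frame("top"); im2=f2["image"][190:340,200:400]
cv2.imwrite("pics/k4.png",cv2.resize(np.hstack([im,im2]),(800,300))[:,:,::-1])
E
```

```text
18.7 [ 0.6   0.56 -1.11  2.08  0.66  0.9  -0.69]
False
0.32 False [0.472 0.047 0.023] [-0.  -0.6  0.3]
0.48 False [0.478 0.02  0.023] [-0.2 -0.4  0.3]
0.64 False [ 0.488 -0.006  0.023] [ 0.6 -0.3 -0.1]
0.8 False [ 0.503 -0.03   0.023] [ 1.1 -0.1  0.3]
0.96 False [ 0.521 -0.052  0.023] [ 0.2  0.2 -0.1]
1.12 False [ 0.542 -0.07   0.023] [-0.6 -0.1 -0.2]
1.28 False [ 0.566 -0.085  0.023] [-0.3  0.2 -0.6]
1.44 False [ 0.592 -0.096  0.023] [ 0.3 -0.1 -0.1]
True
[ 0.61283914 -0.10089418  0.02189853] [-1.1  0.6  0.3]
23.9917
```

View pics/k4.png

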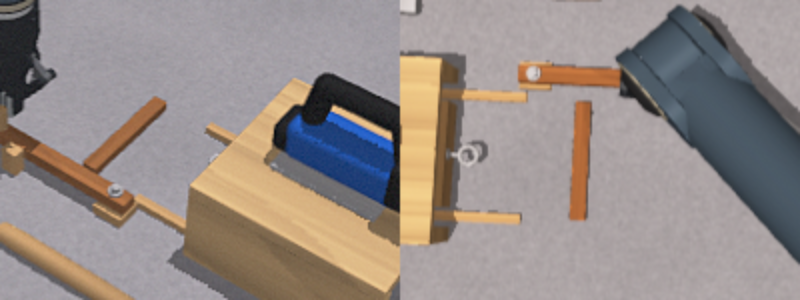

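The keeper is open against its block: in the top crop the bar runs from (533,73) to (620,77). I'll give it a confirming push, back off and grasp the hook.

```bash
python3 - <<'E'
from plant import robot
from h import *
s=robot.sense(); p=np.array(s["tcp_pos"])
print(robot.move_straight(p+[.02,-.0014,0],vel=.04,contact_N=10),robot.sense()["tcp_pos"],np.round(robot.sense()["wrist_force"],1))
robot.move_straight(p+[-.03,.002,0],vel=.12); robot.move_straight(p+[-.04,.002,.09],vel=.2)
H=np.radians(51); c=[.494,-.3475]
q=robot.inverse_kinematics([*c,.06],[np.pi,0,H]);q2=robot.inverse_kinematics([*c,.06],[np.pi,0,H+np.pi])
print(*(None if x is None else np.round(x,2) for x in(q,q2)))
for k in(0,np.pi):
    x=robot.inverse_kinematics([.534,-.007,.05],[np.pi,0,np.radians(86.1)+k]); print(None if x is None else np.round(x,2))
print(robot.sense()["t"])
f=robot.grab_frame("top");np.savez("pics/top1.npz",**f)
f=robot.grab_frame("side");np.savez("pics/side1.npz",**f)
E
```

```text
True [ 0.61254948 -0.10103354  0.02090553] [-0.8  0.3 -0.4]
[ 1.12  0.67 -0.82  1.81  0.6   0.93 -0.64] [ 1.38  1.01 -1.38  1.8   1.05  1.29  2.17]
[ 0.63  0.63 -0.93  1.97  0.67  0.88 -0.73]
[ 0.77  0.78 -1.18  1.97  0.87  1.02  2.24]
25.3333
```

```bash
python3 - <<'E'
from plant import robot
from h import *
H=np.radians(51); c=[.494,-.3475]
robot.grip(0.75)
robot.goto([*c,.08],[np.pi,0,H])
print(robot.move_straight([*c,-.016],vel=.12,contact_N=6), robot.sense()["tcp_pos"])
robot.grip(0.0,70); s=robot.sense(); print(s["opening"],s["gripper_force"],s["wrist_force"],s["t"])
p=np.array(s["tcp_pos"]);robot.move_straight(p+[0,0,.08],vel=.15)
print(robot.sense()["tcp_pos"],robot.sense()["opening"])
for n in("top","side"):
    f=robot.grab_frame(n);np.savez(f"pics/{n}2.npz",**f)
    c0=(380,215) if n=="top" else (210,130)
    im=f["image"][c0[1]:c0[1]+100,c0[0]:c0[0]+100]; np.save(f"pics/{n}2c.npy",im)
cv2.imwrite("pics/g1.png",cv2.resize(np.hstack([np.load("pics/top2c.npy"),np.load("pics/side2c.npy")]),(800,400),interpolation=cv2.INTER_CUBIC)[:,:,::-1])
E
```

```text
False [ 0.49473147 -0.34761312 -0.01531799]
0.29779540929157783 69.41450715065002 [ 0.74816755 -0.31563224  5.32537416] 28.775
[ 0.49360521 -0.34776998  0.06393094] 0.29476684106324913
```

View pics/g1.png

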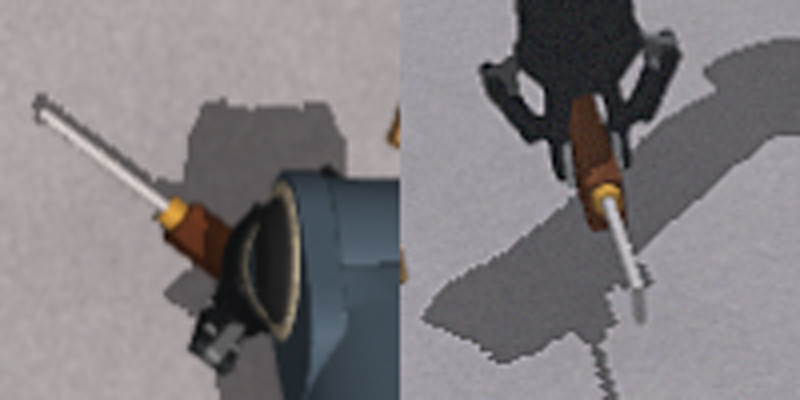

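The hook is gripped and lifted, with the bend at top (390,240.8) and the tip at side (270,210.5). Next I'll locate the prong relative to the tool, refine the eye position and compute the approach.

```bash
python3 - <<'E'
from h import *
np.set_printoptions(precision=4,suppress=True)
f=dict(np.load("pics/top2.npz"));g=dict(np.load("pics/side2.npz"))
print("bend top",ray(f,[[390,240.75]],.113),"side",ray(g,[[269.25,201.25]],.111),"tip side z.081",ray(g,[[270,210]],.083))
# two-view triangulation of the bend
def Pm(f): return np.c_[np.array(f["R"]),np.array(f["t"])]
X=cv2.triangulatePoints(Pm(f),Pm(g),und(f,[[390,240.75]]).T,und(g,[[269.25,201.25]]).T); print("tri",(X[:3]/X[3]).T)
# rod tilt: ferrule front in both views (top 176,210 ; side 606,190)
a,b=[[380+176/4,215+210/4]],[[210+206/4,130+192/4]]
X=cv2.triangulatePoints(Pm(f),Pm(g),und(f,a).T,und(g,b).T); print("ferrule",(X[:3]/X[3]).T, ray(f,a,.113))
# eye: bright ring in top1
f1=dict(np.load("pics/top1.npz")); im=f1["image"][255:282,226:248].astype(int)
print(im.min(2))
E
```

```text
bend top [[ 0.5955 -0.226   0.113 ]] side [[ 0.593  -0.2296  0.111 ]] tip side z.081 [[ 0.5938 -0.2293  0.083 ]]
tri [[ 0.5957 -0.2264  0.1143]]
ferrule [[ 0.5311 -0.3045  0.1124]] [[ 0.5305 -0.3037  0.113 ]]
[[ 43  57  94  93 100 165 169 167 166 165 164 163 164 167 171 169 164 165
  166 165 167 166]
 [ 43  58  91  93 100 163 167 166 165 163 163 162 166 167 168 167 162 164
  165 165 166 166]
 [ 43  65  89  91  98 164 163 167 166 164 163 166 169 166 166 164 163 167
  168 167 166 166]
 [ 46  70  89  94 141 168 170 170 170 168 165 165 168 168 163 164 164 169
  169 168 165 164]
 [ 46  76  91  95 163 166 169 171 169 167 165 164 163 163 161 162 164 168
  169 169 164 164]
 [ 45  81  92  96 163 165 166 170 167 162 125 126 123 123 123 129 166 167
  167 168 167 166]
 [ 45  79  92  94 130 168 164 147 126 115  89  90  91  91  91  95 132 164
  163 165 164 166]
 [ 46  79  90  93  99 164 172 161 163 137 111 125 143 139  90  89  92 128
  165 164 161 165]
 [ 47  87  90  95 131 189 200 187 183 196 175 136 153 165 138  88  89 102
  169 164 160 164]
 [ 47  91  93 132 191 186 162 143 130 164 192 182 152 
[... 920 characters left out ...]
0 160 161 163 166 161 158 158
  161 161 163 160]
 [ 77  90  90  96 165 163 162 160 159 160 160 155 159 162 165 161 158 157
  158 160 163 160]
 [ 77  89  89  94 163 163 163 162 162 162 163 158 160 165 168 160 158 155
  157 162 163 160]
 [ 78  90  88  93 162 163 161 161 165 168 167 161 160 167 165 160 158 156
  156 159 160 160]
 [ 87  90  88  93 161 163 159 159 166 170 168 159 160 164 161 161 160 160
  158 161 163 161]
 [ 93  89  85  94 165 163 159 159 165 167 162 154 160 163 162 162 160 163
  163 163 165 161]
 [ 91  88  90 139 167 163 160 159 162 164 159 153 160 166 165 163 161 162
  159 160 164 160]
 [ 88  88  95 163 163 161 159 160 163 163 160 157 161 167 166 161 160 159
  156 157 161 158]]
```

```bash
cat >> h.py <<'E'
eye=np.array([.5445,.154]); YAW=np.radians(87.1)
def proj(f,X):
    K=np.array([[f["fx"],0,f["cx"]],[0,f["fy"],f["cy"]],[0,0,1.]])
    return cv2.projectPoints(np.float64([X]),cv2.Rodrigues(np.array(f["R"]))[0],np.array(f["t"]),K,np.array(f["dist_coeffs"]))[0].ravel()
E
python3 - <<'E'
from plant import robot
from h import *
off=.1586*xb
c=eye-.05*xb-off
robot.goto([*c,.06],[np.pi,0,YAW]); robot.sleep(.2)
s=robot.sense(); print(s["tcp_pos"],s["tcp_rot"],s["t"],s["opening"])
f=robot.grab_frame("top");np.savez("pics/top3.npz",**f)
f2=robot.grab_frame("side");np.savez("pics/side3.npz",**f2)
b=[*(np.array(s["tcp_pos"])[:2]+off),.109]
u=proj(f,b); print("pred bend",u); u=u.round().astype(int)
print(f["image"][u[1]-7:u[1]+8,u[0]-9:u[0]+16].min(2).astype(int),u)
E
```

```text
[ 0.53044577 -0.05588525  0.05980715] [-3.14143425e+00  4.96932590e-04  1.51696229e+00] 30.9 0.29696497084327517
pred bend [251.12116938 267.30172909]
[[166 167 167 167 167 165 165 162 162 160 163 165 165 162 162 159 158 158
  155 155 157 158 157 152 156]
 [130 163 162 164 163 166 168 163 166 166 165 166 167 165 162 160 159 159
  157 149 120 121 121 117 123]
 [ 92 128 164 164 161 165 170 166 166 165 163 163 163 164 159 159 161 163
  155 113  84  87  86  86  88]
 [ 89 101 168 163 160 164 168 166 161 160 159 159 156 159 159 161 165 163
  154  86  86  87  87  88  87]
 [ 89 101 166 163 158 163 168 166 159 158 158 158 155 160 163 165 164 163
  154  87  86  92 127  87  88]
 [ 90  98 163 161 158 161 165 166 161 158 158 160 162 164 163 161 160 161
  152  86  92 135 150 131 136]
 [ 90  99 164 163 161 160 163 166 163 160 157 137 153 151 149 146 146 145
  140 114 114 155 152 154 159]
 [ 90  99 165 167 162 161 166 166 163 160 158 150 160 159 158 156 154 153
  151 150 148 158 155 154 154]
 [ 96 141 164 166 161 160 164 164 164 163 173 204 204 204 204 204 205 204
  203 199 199 197 191 191 186]
 [140 165 165 160 156 159 160 161 166 162 162 196 195 196 197 199 200 200
  199 194 195 195 193 193 191]
 [161 166 165 157 157 164 160 159 164 160 153 163 154 150 168 166 151 157
  158 155 156 158 159 157 149]
 [161 165 164 159 159 163 160 159 160 159 157 157 153 148 160 159 147 150
  152 154 152 152 153 149 143]
 [160 164 165 164 159 159 160 160 159 158 158 156 158 157 158 158 158 157
  158 161 160 160 159 157 158]
 [160 162 164 164 161 157 160 160 159 160 161 156 157 154 156 154 157 159
  159 161 159 158 162 163 162]
 [158 158 160 160 162 159 160 159 156 159 160 156 158 153 153 152 158 160
  160 161 160 160 164 164 161]] [251 267]
```

```bash
python3 - <<'E'
from h import *
np.set_printoptions(precision=4,suppress=True)
f=dict(np.load("pics/top3.npz")); t=np.array([.53044577,-.05588525])
b=ray(f,[[254.1,268.0]],.109)[0]; print("bend",b,"off",b[:2]-t, np.linalg.norm(b[:2]-t),np.degrees(np.arctan2(*(b[:2]-t)[::-1])))
print("eye",ray(f,[[233.6,267.5]],.047)[0])
g=dict(np.load("pics/side3.npz")); u=proj(g,b).round().astype(int); print(u,proj(g,[b[0],b[1],.079]))
print(g["image"][u[1]-8:u[1]+18,u[0]-12:u[0]+10].min(2).astype(int))
E
```

```text
bend [0.5394 0.0954 0.109 ] off [0.009  0.1512] 0.15151105072561027 86.6055426574111
eye [0.5445 0.1539 0.047 ]
[393 240] [392.2611 248.9227]
[[157 157 153 157 156 158 159 160 158 157 156 160 159 152 155 157 157 157
  156 155 161 159]
 [155 156 159 157 160 156 154 161 161 161 154 151 156 153 161 155 157 159
  155 162 161 159]
 [184 167 158 156 159 157 155 153 157 160 153 150 150 156 156 157 158 153
  153 158 156 159]
 [171 189 183 161 156 158 155 158 155 152 155 159 162 160 163 157 159 158
  159 160 153 154]
 [127 149 172 192 187 168 155 148 155 154 154 154 163 159 161 161 160 162
  157 155 156 154]
 [119 105 121 155 171 159 173 164 158 153 153 156 157 156 161 159 154 154
  158 159 152 155]
 [164 150 118 105 126 153 174 186 211 170 148 150 152 154 155 157 158 156
  153 159 160 160]
 [154 163 158 149 115 102 126 151 176 187 209 178 157 162 158 160 159 161
  161 158 161 159]
 [ 68 116 150 162 162 150 119 105 122 151 172 193 178 157 160 159 159 160
  155 153 155 154]
 [ 59  50 146 161 157 164 162 149 121 103 130 164 159 159 156 159 154 155
  156 155 160 158]
 [ 65  35 131 160 156 154 16
[... 760 characters left out ...]
5 113 147 153 153 153 158 153
  153 156 158 159]
 [154 153 150 156 157 157 154 151 156 154 160 157 152 153 150 159 158 155
  155 153 152 156]
 [152 147 151 159 156 152 150 155 155 155 157 155 152 158 157 158 158 159
  162 156 152 152]
 [148 153 148 150 155 153 155 155 157 153 154 153 151 157 155 158 151 160
  160 162 153 152]
 [155 157 160 152 153 153 154 157 154 156 157 150 155 158 153 157 156 153
  159 156 156 145]
 [152 155 152 154 155 159 150 154 150 153 157 153 149 154 155 154 158 158
  159 156 161 146]
 [149 144 154 154 149 155 151 151 154 155 155 151 151 153 151 149 151 163
  158 155 165 104]
 [153 152 149 154 154 152 155 161 157 153 149 154 151 159 157 155 155 154
  151 154 159 166]]
```

The side view agrees with the predicted prong position to about 1 px. I'll move over the eye and lower until contact or depth.

```bash
python3 - <<'E'
from plant import robot
from h import *
c=eye-[.009,.1512]
robot.move_straight([*c,.06],vel=.1); robot.sleep(.2)
s=robot.sense(); c=c+(c-np.array(s["tcp_pos"][:2])); print(s["tcp_pos"])
f=robot.grab_frame("top");np.savez("pics/top4.npz",**f)
print(robot.move_straight([*c,.008],vel=.05,contact_N=4)); s=robot.sense(); print(s["tcp_pos"],s["wrist_force"],s["t"])
f2=robot.grab_frame("top")
f3=robot.grab_frame("side")
cv2.imwrite("pics/e1.png",cv2.resize(np.hstack([f["image"][235:300,215:280],f2["image"][235:300,215:280],f3["image"][210:275,360:425]]),(798,266),interpolation=cv2.INTER_CUBIC)[:,:,::-1])
E
```

```text
[0.53545827 0.00187733 0.05985583]
False
[0.53568468 0.00374933 0.00823   ] [-0.17419567  0.03587426 -1.20026545] 33.1667
```

View pics/e1.png

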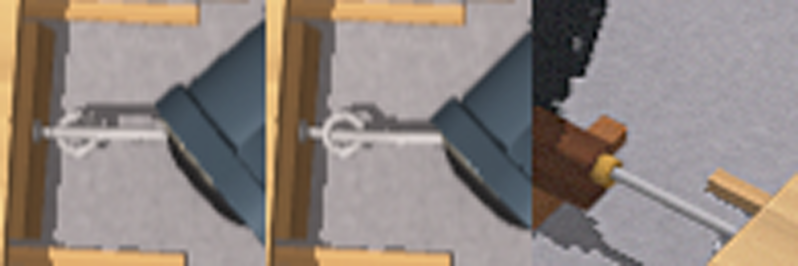

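The prong went down with no contact and looks to be inside the ring at middle panel (344,132). I'll start with a short pull and check that the force shows the tray moving.

```bash
python3 - <<'E'
from plant import robot
from h import *
f=dict(np.load("pics/top1.npz")); print("stop",ray(f,[[290.2,268]],.014))
p=np.array(robot.sense()["tcp_pos"]); d=np.array([*-xb,0])
for k in range(1,5):
    c=robot.move_straight(p+d*.01*k,vel=.03,contact_N=18); s=robot.sense(); print(k,c,np.round(s["tcp_pos"],4),np.round(s["wrist_force"],1))
    if c: break
print(s["t"])
f=robot.grab_frame("top");np.savez("pics/top5.npz",**f)
im=f["image"][255:282,226:262].min(2).astype(int); print(im[6:22])
E
```

```text
stop [[0.54121497 0.01688887 0.014     ]]
1 False [ 0.5351 -0.0063  0.0084] [ 0.2  1.  -1. ]
2 False [ 0.5343 -0.0168  0.0083] [ 0.   1.9 -1. ]
3 False [ 0.5336 -0.027   0.0083] [-0.3  0.5 -0.2]
4 False [ 0.5328 -0.037   0.0082] [-0.4  0.7 -0.7]
35.2
[[ 94  94  93  88  91  85  44 107 106 105  85  41  42  44  68 100 165 164
  163 165 164 166 165 125 123  92  96 128 128 131 164 161 160 160 157 153]
 [ 93  94  95  90  91  88  43 106 105 105  85  40  43  45  69  98 163 163
  165 163 138 136 138  90  98 136  90  90  91 101 160 159 162 164 159 154]
 [ 91  94  94  91  92  82  53 106 107 105  76  40  43  46  70  92 128 165
  155 175 172 183 178 148 147 136 136 131  86  92 127 163 164 164 161 158]
 [ 91  94  94  93  93  78  58 107 107 104  69  45  48  47  77  90  94 140
  171 200 187 205 204 177 194 144 144 118  85  87  95 127 127 125 123 123]
 [ 93  95  95  94  93  78  58 106 106 104  75 116  75  46  79  90  95 166
  191 160 126 145 151 162 194 190 145  88  89  90  90  89  88  89  87  87]
 [ 94  96  95  94  94  78  58 106 106 103  75 162 103  86  88  95 113 202
  176 127 129  88 100 158 164 
[... 835 characters left out ...]
  42  43  52  99 161 160 161
  174 190 199 198 192 187 192 147 151 156 158 158 158 159 159 158 159 162]
 [ 89  96  94  95  91  54  88 106 106 103  40  41  43  57  99 162 161 162
  162 174 183 185 170 164 165 151 162 157 158 155 156 154 157 160 160 162]
 [ 91  95  93  95  93  56  89 106 105  93  41  42  44  57  99 161 159 159
  161 161 159 158 153 151 158 160 161 156 159 154 154 152 158 161 160 161]
 [ 93  95  92  94  93  57 100 106 105  87  40  42  43  55  99 160 158 157
  158 160 163 161 161 161 159 158 158 157 160 157 151 156 160 161 159 161]
 [ 94  95  90  93  92  50 107 106 105  86  41  43  43  54 100 161 157 156
  157 162 163 159 160 160 160 159 157 157 159 159 155 157 160 161 159 160]]
```

The ring moved about 13.5 px with the prong inside it, so it is hooked. I'll continue the pull and finish slowly.

```bash
python3 - <<'E'
from plant import robot
from h import *
p=np.array(robot.sense()["tcp_pos"]); d=np.array([*-xb,0])
c=robot.move_straight(p+d*.09,vel=.045,contact_N=18);s=robot.sense();print(c,np.round(s["tcp_pos"],4),np.round(s["wrist_force"],1))
c=robot.move_straight(p+d*.135,vel=.015,contact_N=15);s=robot.sense();print(c,np.round(s["tcp_pos"],4),np.round(s["wrist_force"],1),s["t"])
if c:
    h=np.array(s["tcp_pos"])
    for k in range(1,13):
        robot.move_straight(h+d*.001*k,vel=.01); F=robot.sense()["wrist_force"]; print(k,np.round(F,1),np.round(robot.sense()["tcp_pos"],4))
        if F[1]>15: break
    for _ in range(3): robot.sleep(.4); print(np.round(robot.sense()["wrist_force"],1))
print(robot.sense()["t"],robot.sense()["opening"])
f=robot.grab_frame("top");np.savez("pics/top6.npz",**f)
E
```

```text
False [ 0.5268 -0.1267  0.0082] [ 0.5  3.  -1.1]
True [ 0.5245 -0.1546  0.0077] [ 0.1  1.6 -0.3] 39.475
1 [ 2.1  4.4 -2.2] [ 0.5246 -0.1546  0.0077]
2 [ 2.3  7.2 -3. ] [ 0.5247 -0.1547  0.0077]
3 [ 2.4  8.5 -3. ] [ 0.5247 -0.1547  0.0077]
4 [ 2.9 11.4 -3.2] [ 0.5248 -0.1547  0.0077]
5 [ 2.1 11.9 -5.3] [ 0.5248 -0.1547  0.0077]
6 [ 2.5 13.6 -6.4] [ 0.5249 -0.1547  0.0076]
7 [ 3.7 16.  -7.2] [ 0.5249 -0.1547  0.0076]
[ 3.4 15.8 -6.2]
[ 4.3 15.8 -6.8]
[ 3.3 16.4 -6.5]
42.575 0.29255443581284624
```

The tray is home: 16 N held for over a second with no movement. Next I'll unhook and lay the hook back on its original clear spot.

```bash
python3 - <<'E'
from plant import robot
from h import *
p=np.array(robot.sense()["tcp_pos"]); q=p+[*(xb*.004),0]
robot.move_straight(q,vel=.02); robot.sleep(.2); s=robot.sense();print(np.round(s["tcp_pos"],4),np.round(s["wrist_force"],1))
print(robot.move_straight(q+[0,0,.065],vel=.06,contact_N=8)); s=robot.sense();print(np.round(s["tcp_pos"],4),np.round(s["wrist_force"],1),s["t"])
robot.grab_frame("top")
for n in("top","side"):
    f=robot.grab_frame(n);np.savez(f"pics/{n}7.npz",**f)
im=f["image"]
f=dict(np.load("pics/top7.npz"))
cv2.imwrite("pics/u1.png",np.hstack([cv2.resize(x,(400,300)) for x in(f["image"][200:320,200:360],im[180:300,270:430])])[:,:,::-1])
E
```

```text
[ 0.5251 -0.1511  0.0076] [ 0.5 -0.1 -1.7]
False
[ 0.5248 -0.1508  0.0722] [-0.4  1.3 -2.1] 44.75
```

View pics/u1.png

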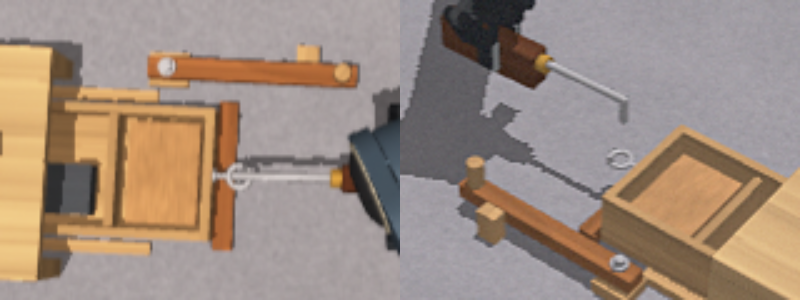

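The tray front sits against the stop at left panel (215,175). The keeper is open against its block, and in the right panel the prong tip (623,118) is free above the eye (620,158). Now I'll lay the hook down.

```bash
python3 - <<'E'
from plant import robot
from h import *
p=np.array(robot.sense()["tcp_pos"]); robot.move_straight(p+[0,-.08,.01],vel=.15)
c=[.494,-.3475]
robot.goto([*c,.06],[np.pi,0,np.radians(51)])
robot.move_straight([*c,.0],vel=.08)
print(robot.move_straight([*c,-.018],vel=.02,contact_N=4)); s=robot.sense(); print(s["tcp_pos"],np.round(s["wrist_force"],1))
robot.grip(0.7); p=np.array(robot.sense()["tcp_pos"])
robot.move_straight(p+[0,0,.10],vel=.12); robot.move_straight(p+[-.04,-.10,.18],vel=.25)
s=robot.sense();print(s["t"],s["opening"],s["wrist_force"])
f=robot.grab_frame("top"); f7=dict(np.load("pics/top7.npz"))
hsv=cv2.cvtColor(f["image"],cv2.COLOR_RGB2HSV)[235:310,380:470]; b=(hsv[...,1]>110)&(hsv[...,2]<190)
for a,r in rect(b): print(a,np.array(r[0])+[380,235],r[1:])
P=cloud(f); print("handle top z",np.nanmedian(P[281:286,434:439,2]))
D=np.abs(f["image"][200:320,200:320].astype(int)-f7["image"][200:320,200:320]).max(2)>40; print("tray-area changed px",D.sum(),np.argwhere(D).mean(0) if D.any() else "")
E
```

```text
True
[ 0.49381401 -0.34746408 -0.01516657] [-0.1 -0.2  4.7]
49.85 0.7024067116071004 [0.18222248 0.36790611 0.16590823]
497.0 [436.54023361 283.94750977] ((52.74836730957031, 11.163395881652832), 37.47617721557617)
handle top z 0.03950399580204819
tray-area changed px 81 [ 66.48148148 106.4691358 ]
```

```bash
python3 -c "
from plant import robot
print(robot.close_job())"
```

```text
the job is handed in; nothing more can be done
None
```

The job is handed in at about 50 s of the 72 s allowed: the keeper is open against its stop, the tray was drawn home with the hook and held there at about 16 N for over a second, and the hook is laid back on its original spot, well clear of the tray (the first keeper sweep passed over the dowel without touching it and was repeated lower).

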